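# Cam the seed caddy shut

### The job

Two green seed-tray caddies stand on the potting bench; one of them still shows a gap between its sliding door and the fixed half of its top. Turn the steel cam lever on top of that caddy clockwise, fully home to its stop, so that it draws the door tight shut, then let go. Leave the cam lever of the other caddy, which is already locked, as it is.

Things in the scene. Friction and masses are not known exactly. Their poses are not given: they have to be found in the camera images.
- lever_grip (a point): Steel cam lever to turn: upright bar 12 mm thick, 75 long, underside 117 and top 160 mm above the bench, on a round cam. Point: on its vertical turning axis, mid-thickness, 144 mm above the bench. x axis: level along the bar to its long arm, which reaches 55 mm from the axis (20 mm the other way); z up. Turns with the lever. Can be pinched across its thickness from above at the axis.
- lever (a joint): Angle (rad) of that lever: 0 unlocked (arm pointing away from the door), 1.571 locked at its stop (arm parallel to the gap). Starts between 0.12 and 0.28, grows clockwise seen from above. Turning it takes about 0.1 N m (grip 20 N or more); it stays where it is left. Its rolling cam pushes the door's steel yoke and so draws the door shut.
- spare_lever (a joint): Angle of the cam lever of the other, already shut caddy, in rad, in the same sense: 1.571 locked; it starts between 1.50 and 1.57. Leave it.
- door: Green sliding door, 100 x 131 x 6 mm, loose in its rails; origin: mid leading edge, 45 mm from the lever's axis when shut, 53 to 54 at the start. x: its opening way. Both caddies are alike: green, 200 x 150 mm, top 106 mm high (yoke and cam up to 117), screwed down; the half nearer the robot has a fixed top with the lever, the far half the door.
Things that resemble listed ones, but are neither listed nor needed, are in the scene too. Of the things that look like the door, the middle-sized one is meant.

How it is judged:
At the end, for the whole second after the job is handed in: The lever of the gapped caddy stands within 12 degrees of its locked stop (joint above 1.36 rad), its door is shut to within 2.5 mm (its origin less than 47.5 mm from the lever's axis, level), and the other caddy's lever is still locked (above 1.3 rad) (value of joint lever above 1.36 rad and horizontal distance between door and lever_grip below 0.0475 m and value of joint spare_lever above 1.3 rad); the robot touches nothing.
It fails at once if the other caddy's cam lever is turned open by more than about 12 degrees (value of joint spare_lever below 1.28 rad).
It also fails if it takes over 38 s, if anything falls off the work surface, if the arm or the gripper's body presses on something with over 40 N, if the wrist force passes 120 N, or if a joint passes its speed limit or range.

### The arm

A 6-joint arm with a two-finger parallel gripper is mounted at the origin on the work surface. World frame = base frame: x ahead of the robot, y to its left, z up, the work surface at z = 0. Lengths are in m, angles in rad, forces in N, time in s.
With the tool pointing down it reaches from about 0.35 to 0.775 m from the base axis. Payload 5.5 kg.
Tool frame: the origin (TCP) lies midway between the tips of the shut fingers; the grasp point (between the pads) lies 19 mm behind it; z points along the fingers, y is the line along which they close (so a half turn about z gives the same grasp; the last joint's range is limited). The gripper opens to 85 mm and grips with 20 to 120 N. Pads are 22 mm wide; open, the fingers measure 114 mm over their backs; the gripper's body (76 mm by 85 mm) begins 54 mm behind the grasp point. The pads swing forward as they close: fully open they stand 13 mm farther back than shut.
Start: joints at [1.175, 0.313, 0.046, 1.304, 0, 1.431], TCP at [0.146, 0.556, 0.231] pointing down, gripper open.
Joint ranges: [-2.76, 2.76], [-0.86, 1.69], [-1.03, 1.26], [-2.2, 2.34], [-1.47, 1.5], [-3.14, 3.14]. Speed limits (rad/s): [2.57, 2.57, 3.14, 3.14, 3.14, 3.14].

### API

Orientations are given as a unit quaternion [x, y, z, w].
In Python, from workcell import ctrl, camera, recognise, cut_out, mark_of gives the robot as it stands.
- The arm moves only by the tool apply_moves, never from a script. Its argument "steps" is a list that holds one entry, the list of rows, each a list of 4 numbers: the shift along the tool's x, y, z in mm, then the turn about the tool's z in rad. A call has 1 to 20 rows; each row shifts and turns the commanded pose from where the row before left it, along the tool's axes as they then stand; what a row does not reach is not made up. A row lasts 1/12 s, in which the tool goes at most 41.7 mm and 7.16 degrees, less where a joint would pass 70% of its speed; a pose out of reach is approached as far as the arm can. A call with a gripper value outside its range is refused whole. "claw" is the opening in per cent of the stroke, from 0 (shut) to 100 (fully open), set as the call begins (left out, the last holds). The fingers move at their own pace and stop on an object; the grip force is fixed at half the most. Time passes only in rows, so rows that do not move let the fingers close. It gives the time, the measured TCP pose, the force, the opening and the grip force at its end, in the units of the state.
- ctrl.get_state(): the state, without advancing time (a new reading comes with each control period).
- camera(name): name is "scene" or "side" or "wrist"; returns a dict with "image" (420x560x3 uint8, red, green, blue), "vertical_fov" (degrees; the focal length in pixels is half the picture's height over the tangent of half this angle, whatever the lens; pixels are square), "cx", "cy" (the principal point, pixels), "k1" (the pictures are not rectified: a ray, as slopes to the right and down, at radius r is drawn at 1 + k1 r^2 times it, then the intrinsics apply), "rvec" (rotation vector, rad) and "tvec" (3), from world to camera coordinates, as OpenCV has them. Camera axes: x right, y down, z forward; pixel columns grow to the right and rows downward; lengths in m; the calibration is good to about 2 mm. A picture is of the moment at which its call begins. There is no depth.
- ctrl.sign_off(): hands the job in; it is judged then, once.
Trained networks look in the newest picture that a camera, given by its name, has taken for a name from the list of things; names that differ only in an ending like _2 or _b are one class to them, and where a whole thing is asked for, a point or a joint stands for the part that bears it (a point fixed in the world has none). Each returns a list of dicts, best first, with "score" (0 to 1); they miss things now and then, are a little off and sometimes report something else, mostly with a low value. They report only what shows in the picture. A call takes as long as a camera call. They do not tell look-alikes from the thing itself.
- recognise(query, camera): "centre" ([x, y, z] in m, in world coordinates, good to about 4 mm: the middle of the surface that is visible of it).
- cut_out(query, camera): "region" (420x560 bool, what is visible of it).
- mark_of(query, camera): "centre" ([x, y, z] in m, in world coordinates, good to about 4 mm: a listed point, or the origin of a listed thing).
The state is a dict: "time": time; "qpos": joint angles; "qvel": joint speeds; "tau": joint torques, N m; "position": TCP position; "eef_rot": TCP orientation; "wrist_force": force on the tool from outside, world axes, zero at the start; "torque": the same for the moment, N m; "opening": opening from 0.0 (shut) to 1.0 (fully open); "grip_force": force on a finger pad.
Only numpy, scipy, OpenCV 4.12 (cv2) and the standard library are available. Lean on these libraries where they do the work, as an engineer would, in place of code of your own. Each camera call takes 0.05 s, during which the arm holds its last target. There are 200 camera calls.

## Working session

There is one attempt and no reset: what is moved stays moved. The work goes in short steps, Python scripts to look and compute and a tool call to move; the robot and the scene stay as the last step left them, time stands still between calls to the robot, and variables do not carry over. Pictures are saved under pics/ and viewed, at most 10 in all, crops included, and the job is handed in when it is done.

Besides the shell and the picture viewer there is one more tool, called after "Request:" by a JSON object that holds its "fn" and its "kwargs". apply_moves: Moves the arm, as the interface text tells. Its arguments: {"type":"object","properties":{"steps":{"type":"array","items":{"type":"array","items":{"type":"array","items":{"type":"number"}}}},"claw":{"type":"number"}},"required":["steps"]}

```bash
mkdir -p pics
cat > h.py <<'E'
import numpy as np, cv2
from workcell import ctrl, camera, recognise, cut_out, mark_of
def project(c,P):
    R=cv2.Rodrigues(np.array(c["rvec"],float))[0]; p=R@np.array(P,float)+np.array(c["tvec"]).ravel()
    f=210/np.tan(np.radians(c["vertical_fov"])/2); s=p[:2]/p[2]; s=s*(1+c["k1"]*(s@s))
    return s*f+[c["cx"],c["cy"]]
def ground(c,uv,z):
    f=210/np.tan(np.radians(c["vertical_fov"])/2); d=(np.array(uv,float)-[c["cx"],c["cy"]])/f; s=d.copy()
    for _ in range(30): s=d/(1+c["k1"]*(s@s))
    R=cv2.Rodrigues(np.array(c["rvec"],float))[0]; o=-R.T@np.array(c["tvec"]).ravel(); r=R.T@np.array([*s,1])
    return o+r*(z-o[2])/r[2]
E
python3 - <<'E'
from h import *
ims=[]
for n in ["scene","side"]:
    c=camera(n); cv2.imwrite(f"pics/{n}0.png",c["image"][:,:,::-1])
    for q in ["lever_grip","door"]:
        for m in (mark_of,recognise):
            for d in m(q,n): print(n,q,m.__name__,round(d["score"],2),np.round(d["centre"],3),project(c,d["centre"]).round())
s=ctrl.get_state();print(s["time"],s["position"],s["eef_rot"])
E
```

```text
scene lever_grip call 0.76 [ 0.531 -0.177  0.144] [191. 230.]
scene lever_grip call 0.87 [ 0.53  -0.178  0.138] [190. 232.]
scene door call 0.81 [ 0.356 -0.026 -0.002] [267. 230.]
scene door call 0.57 [ 0.585 -0.189  0.102] [185. 268.]
scene door call 0.56 [ 0.193 -0.288 -0.002] [160. 198.]
scene door call 0.15 [ 0.529 -0.182  0.142] [188. 230.]
scene door call 0.78 [ 0.229 -0.254  0.006] [171. 203.]
scene door call 0.76 [ 0.635 -0.194  0.107] [180. 286.]
scene door call 0.57 [ 0.387 -0.017  0.   ] [272. 238.]
side lever_grip call 0.71 [ 0.529 -0.186  0.14 ] [355. 273.]
side lever_grip call 0.56 [ 0.516 -0.185  0.135] [348. 275.]
side door call 0.95 [ 0.354 -0.021 -0.001] [255. 257.]
side door call 0.66 [ 0.192 -0.293  0.003] [192. 382.]
side door call 0.61 [ 0.586 -0.195  0.098] [381. 284.]
side door call 0.17 [ 0.528 -0.187  0.143] [355. 273.]
side door call 0.63 [ 0.628 -0.206  0.108] [404. 283.]
side door call 0.61 [ 0.221 -0.25   0.011] [204. 357.]
side door call 0.61 [ 0.382 -0.02   0.004] [267. 254.]
0.5 [0.14549743 0.55628387 0.23127604] [ 1.27531825e-01  9.91834479e-01 -1.17576974e-05  1.15215696e-05]
```

View pics/scene0.png

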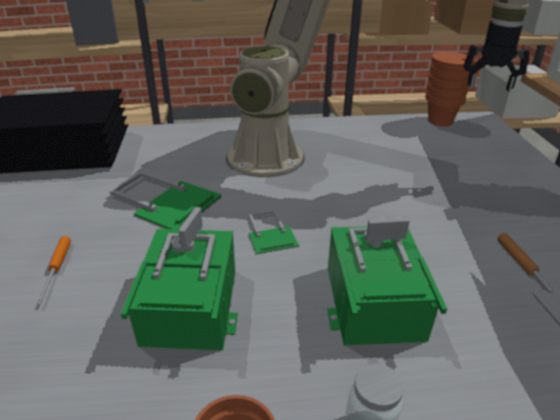

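View pics/side0.png

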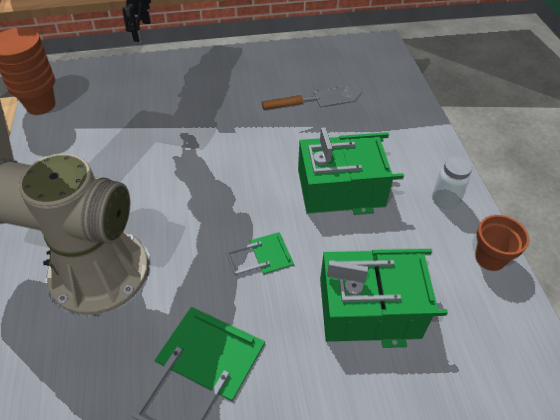

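The scene picture shows two caddies. The left one (lever at 190,230) has its arm pointing back toward the robot. The right one (lever at 387,232) has its arm across, so it is locked. In the side picture, the lower caddy (lever at 350,275) shows the dark gap at (380,285).

Candidates for the lever are scene (190,230) and scene (387,232); I choose the first. Candidates for the door are the loose plates at scene (178,205) and (272,238), which are the large and small decoys, and the fitted door at (180,286), which is the middle-sized one meant. A close crop will check this and give the angles.

Run:
```python
from h import *
A=[]
for n,(u,v) in {"scene":(190,255),"side":(375,280)}.items():
    c=camera(n); r=cut_out("lever_grip",n)
    for d in r:
        ys,xs=np.nonzero(d["region"]); print(n,d["score"],xs.mean(),ys.mean(),len(xs), cv2.minAreaRect(np.c_[xs,ys].astype(np.float32)))
    im=c["image"][v-60:v+60,u-65:u+65,::-1]; A.append(cv2.resize(im,None,fx=3,fy=3,interpolation=cv2.INTER_CUBIC)[:, :390])
    np.save(n+".npy",c["image"])
cv2.imwrite("pics/crop.png",np.hstack(A))
```

```text
scene 0.95 188.32851511169514 232.27463863337712 761 ((190.36468505859375, 231.64117431640625), (22.01189422607422, 47.475135803222656), 32.47119140625)
scene 0.73 386.17170626349895 229.92548596112312 926 ((386.7908935546875, 231.8442840576172), (26.335399627685547, 46.303524017333984), 85.03025817871094)
```

View pics/crop.png

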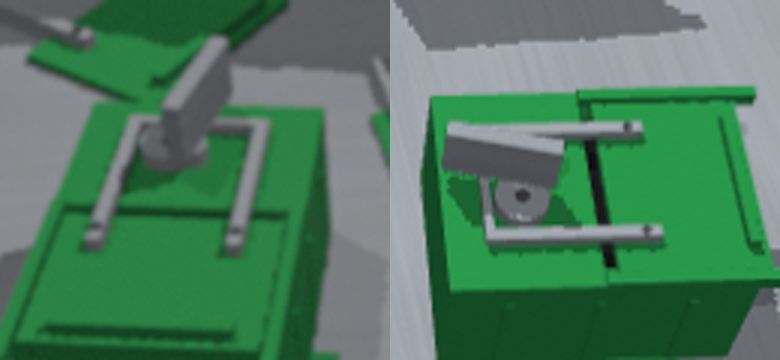

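The crop confirms it: the lever arm points back toward the robot, and there is a dark gap between door and fixed top in the side view at crop (600,200).

Run:
```python
from h import *
S=camera("scene");D=camera("side")
s=lambda x,y:ground(S,(125+x/3,195+y/3),ZZ)[:2]
d=lambda x,y:ground(D,(310+(x-390)/3,220+y/3),ZZ)[:2]
def rep(n,a,b):
    v=b-a; print(n,a.round(4),b.round(4),"len",np.hypot(*v).round(4),"ang",np.degrees(np.arctan2(v[1],v[0])).round(1),"axis@20",(a+v/np.hypot(*v)*.02).round(4))
ZZ=.160; rep("lever scene",s(174,113),s(222,41)); rep("lever side",d(563,147),d(447,130))
ZZ=.117; rep("yokeR scene",s(138,125),s(97,232));rep("yokeL scene",s(265,125),s(236,236));rep("yoke side",d(492,232),d(660,229))
rep("yokecross scene",s(138,122),s(265,125))
ZZ=.106; rep("gap side",d(612,267),d(590,140)); rep("dooredge scene",s(65,207),s(287,213))
print(D["k1"],S["k1"])
for n in("scene","side"):
    print(n,[np.round(x["centre"],3) for x in mark_of("lever_grip",n)])
```

```text
lever scene [ 0.5592 -0.1876] [ 0.489  -0.1624] len 0.0746 ang 160.3 axis@20 [ 0.5403 -0.1808]
lever side [ 0.5495 -0.1932] [ 0.4801 -0.1686] len 0.0736 ang 160.4 axis@20 [ 0.5306 -0.1865]
yokeR scene [ 0.5126 -0.2173] [ 0.6085 -0.2326] len 0.0971 ang -9.1 axis@20 [ 0.5323 -0.2205]
yokeL scene [ 0.5201 -0.139 ] [ 0.6189 -0.1546] len 0.1 ang -9.0 axis@20 [ 0.5398 -0.1421]
yoke side [ 0.5008 -0.2218] [ 0.6076 -0.2379] len 0.108 ang -8.5 axis@20 [ 0.5206 -0.2248]
yokecross scene [ 0.5095 -0.2176] [ 0.5201 -0.139 ] len 0.0793 ang 82.4 axis@20 [ 0.5122 -0.1978]
gap side [ 0.5728 -0.2535] [ 0.5861 -0.1579] len 0.0965 ang 82.1 axis@20 [ 0.5755 -0.2337]
dooredge scene [ 0.5727 -0.2566] [ 0.5899 -0.1267] len 0.131 ang 82.5 axis@20 [ 0.5754 -0.2368]
-0.05771180292004432 -0.0759642443542537
scene [array([ 0.53 , -0.184,  0.143])]
side [array([ 0.531, -0.185,  0.139])]
```

Both cameras agree. The bar is 74 mm long with its arm at 160.4°, and the caddy axis is at about -8°, so the lever is at about 0.2 rad. Its axis is near (0.533, -0.184). Now moving to hover above it.

Request:
{"fn": "apply_moves", "kwargs": {"steps": [[[-24, -26.5, -1.5, 0], [-24, -26.5, -1.5, 0], [-24, -26.5, -1.5, 0], [-24, -26.5, -1.5, 0], [-24, -26.5, -1.5, 0], [-24, -26.5, -1.5, 0], [-24, -26.5, -1.5, 0], [-24, -26.5, -1.5, 0], [-24, -26.5, -1.5, 0], [-24, -26.5, -1.5, 0], [-24, -26.5, -1.5, 0], [-24, -26.5, -1.5, 0], [-24, -26.5, -1.5, 0], [-24, -26.5, -1.5, 0], [-24, -26.5, -1.5, 0], [-24, -26.5, -1.5, 0], [-24, -26.5, -1.5, 0], [-24, -26.5, -1.5, 0], [-24, -26.5, -1.5, 0], [-24, -26.5, -1.5, 0]]], "claw": 100}}

```text
time: 2.57
position: [0.4763, -0.0798, 0.2616]
eef_rot: [0.128, 0.992, 0.0, 0.0]
wrist_force: [1.4, 1.0, -0.5]
opening: 1.0
grip_force: 0.0
```

Request:
{"fn": "apply_moves", "kwargs": {"steps": [[[-20.5, -22, 0, 0], [-20.5, -22, 0, 0], [-20.5, -22, 0, 0], [-20.5, -22, 0, 0], [0, 0, 0, 0.085], [0, 0, 0, 0], [0, 0, 0, 0], [0, 0, 0, 0]]]}}

```text
time: 3.23
position: [0.5325, -0.1831, 0.2614]
eef_rot: [0.168, 0.986, 0.0, -0.0]
wrist_force: [-0.1, -0.5, -0.4]
opening: 1.0
grip_force: 0.0
```

Run:
```python
from h import *
c=camera("wrist"); cv2.imwrite("pics/w1.png",c["image"][:,:,::-1])
for m in (mark_of,recognise): print([(x["score"],np.round(x["centre"],4)) for x in m("lever_grip","wrist")])
for d in cut_out("lever_grip","wrist"):
    ys,xs=np.nonzero(d["region"]);print(d["score"],cv2.minAreaRect(np.c_[xs,ys].astype(np.float32)))
s=ctrl.get_state();print(s["time"],s["position"],s["eef_rot"],s["qpos"],s["wrist_force"],project(c,[.532,-.184,.16]))
```

```text
[(0.84, array([ 0.5338, -0.1891,  0.14  ]))]
[(0.71, array([ 0.5211, -0.185 ,  0.1602]))]
0.92 ((269.5, 179.5), (87.0, 41.0), 90.0)
3.4333 [ 0.53269849 -0.18296245  0.26170097] [ 1.68704111e-01  9.85666705e-01 -2.39597042e-05  2.62580225e-04] [-4.73416264e-01  2.83502068e-01  7.92867632e-02  1.36606559e+00
  1.11428160e-04 -1.34386649e-01] [ 0.31506363  0.20941233 -0.3922742 ] [282.26089375 204.9354694 ]
```

View pics/w1.png

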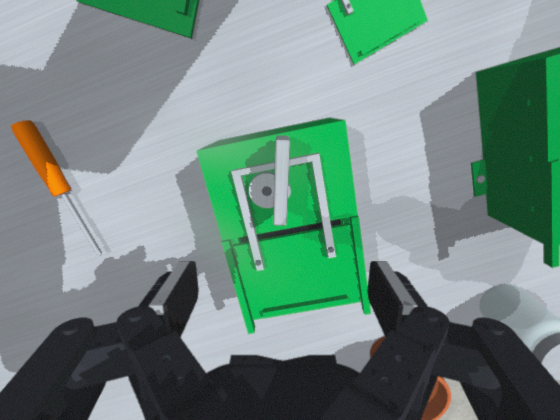

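The wrist view shows the lever's top face as a near-vertical bar, from (283,138) to (280,224), between the open fingers and nearly parallel to the pads. The gap is at (290,230).

Run:
```python
from h import *
c=camera("wrist")
g=cv2.cvtColor(c["image"],cv2.COLOR_RGB2GRAY).astype(int)
hsv=cv2.cvtColor(c["image"],cv2.COLOR_RGB2HSV)
m=((hsv[...,1]<60)&(hsv[...,2]>120)).astype(np.uint8)
for y in (142,150,205,215,222,226): print(y,g[y,266:298])
a=ground(c,(283,138),.16)[:2];b=ground(c,(280,224),.16)[:2];v=a-b;L=np.hypot(*v)
print(a,b,L,np.degrees(np.arctan2(v[1],v[0])),"axis",b+v/L*.02)
```

```text
142 [112 111 111 106 106 107 106 106 109 132 166 190 198 198 197 195 195 197
 198 196 197 195 182 143 125 122 120 121 121 119 118 119]
150 [112 109 110 108 106 109 107 105 109 141 174 192 198 195 195 193 194 199
 196 194 194 193 180 133 120 120 121 123 120 122 122 122]
205 [137 140 143 142 139 140 137 123 158 193 199 200 198 200 197 200 196 196
 196 188 171 131 114 114 111 111 115 111 112 114 115 114]
215 [ 93  89  88  91  94 119 129 137 168 198 201 203 201 199 198 197 197 195
 195 180 139 132 123 126 130 125 130 125 129 126 125 121]
222 [130 130 122 130 123 127 132 148 178 198 202 204 203 200 200 197 192 182
 178 170 134 130 127 126 127 124 123 127 123 129 127 126]
226 [132 127 125 124 128 128 124 127 129 129 123 124 128 129 129 130 126 125
 127 124 127 126 123 126 122 126 122 119 110  98  93  86]
[ 0.47899955 -0.16447338] [ 0.54847614 -0.19177194] 0.07464722139442882 158.54927791391077 axis [ 0.5298615  -0.18445792]
```

Request:
{"fn": "apply_moves", "kwargs": {"steps": [[[0.5, -2.3, 0, 0.02], [0, 0, 20, 0], [0, 0, 20, 0], [0, 0, 20, 0], [0, 0, 20, 0], [0, 0, 20, 0], [0, 0, 20, 0], [0, 0, 10, 0], [0, 0, 5, 0], [0, 0, 0, 0], [0, 0, 0, 0]]]}}

```text
time: 4.4
position: [0.532, -0.186, 0.127]
eef_rot: [0.179, 0.984, -0.0, 0.0]
wrist_force: [-0.1, -0.1, 0.6]
opening: 0.998
grip_force: 0.0
```

Request:
{"fn": "apply_moves", "kwargs": {"steps": [[[0, 0, 0, 0], [0, 0, 0, 0], [0, 0, 0, 0], [0, 0, 0, 0], [0, 0, 0, 0], [0, 0, 0, 0], [0, 0, 0, 0], [0, 0, 0, 0], [0, 0, 0, 0], [0, 0, 0, 0], [0, 0, 0, 0], [0, 0, 0, 0]]], "claw": 0}}

```text
time: 5.4
position: [0.5319, -0.1853, 0.1266]
eef_rot: [0.179, 0.984, 0.0, 0.0]
wrist_force: [0.3, 5.1, 5.0]
opening: 0.133
grip_force: 59.1
```

Gripped: the opening matches the 12 mm bar. Now turning clockwise, which is positive about tool z.

Request:
{"fn": "apply_moves", "kwargs": {"steps": [[[0, 0, 0, 0.05], [0, 0, 0, 0.05], [0, 0, 0, 0.05], [0, 0, 0, 0.05], [0, 0, 0, 0.05], [0, 0, 0, 0.05], [0, 0, 0, 0.05], [0, 0, 0, 0.05], [0, 0, 0, 0.05], [0, 0, 0, 0.05], [0, 0, 0, 0.05], [0, 0, 0, 0.05]]]}}

```text
time: 6.4
position: [0.5314, -0.1859, 0.1266]
eef_rot: [0.463, 0.886, -0.0, -0.0]
wrist_force: [-0.9, 2.1, 5.8]
opening: 0.133
grip_force: 59.3
```

Run:
```python
from h import *
s=ctrl.get_state();q=s["eef_rot"];print(s["time"],s["position"],np.degrees(2*np.arctan2(q[1],q[0])),s["wrist_force"],s["torque"],s["opening"],s["qpos"])
```

```text
6.4 [ 0.53136068 -0.18594936  0.12657971] 124.8073159856786 [-0.89233491  2.10369949  5.84670836] [0.56953941 0.19234732 0.08877869] 0.1327578001751306 [-4.78902693e-01  3.42144700e-01 -1.75623908e-01  1.05310769e+00
 -5.87246960e-04  4.84391389e-01]
```

Request:
{"fn": "apply_moves", "kwargs": {"steps": [[[0, 0, 0, 0.05], [0, 0, 0, 0.05], [0, 0, 0, 0.05], [0, 0, 0, 0.05], [0, 0, 0, 0.05], [0, 0, 0, 0.05], [0, 0, 0, 0.05], [0, 0, 0, 0.05], [0, 0, 0, 0.05], [0, 0, 0, 0.05], [0, 0, 0, 0.05], [0, 0, 0, 0.05], [0, 0, 0, 0.05], [0, 0, 0, 0.05]]]}}

```text
time: 7.57
position: [0.5304, -0.1862, 0.1266]
eef_rot: [0.739, 0.673, -0.001, -0.0]
wrist_force: [-4.0, 2.6, 8.6]
opening: 0.132
grip_force: 59.5
```

Request:
{"fn": "apply_moves", "kwargs": {"steps": [[[0, 0, 0, 0.02], [0, 0, 0, 0.02], [0, 0, 0, 0.01], [0, 0, 0, 0]]]}}

```text
time: 7.9
position: [0.5304, -0.1862, 0.1266]
eef_rot: [0.755, 0.656, -0.001, -0.0]
wrist_force: [-4.2, 2.4, 8.5]
opening: 0.131
grip_force: 59.5
```

Run:
```python
from h import *
s=ctrl.get_state();q=s["eef_rot"];print(s["time"],s["position"],np.degrees(2*np.arctan2(q[1],q[0])),s["wrist_force"],s["torque"],s["opening"])
```

```text
7.9 [ 0.5303824  -0.18621201  0.126583  ] 81.9275988054996 [-4.18783558  2.42964184  8.54512316] [0.38465879 0.73011514 0.08859181] 0.13104114342490059
```

The torque has not risen yet, so I'll nudge further toward the stop.

Request:
{"fn": "apply_moves", "kwargs": {"steps": [[[0, 0, 0, 0.015], [0, 0, 0, 0.015], [0, 0, 0, 0]]]}}

```text
time: 8.15
position: [0.5304, -0.1862, 0.1266]
eef_rot: [0.764, 0.645, -0.001, -0.0]
wrist_force: [-4.7, 0.7, 7.2]
opening: 0.135
grip_force: 65.6
```

Run:
```python
from h import *
s=ctrl.get_state();q=s["eef_rot"];print(np.degrees(2*np.arctan2(q[1],q[0])),s["wrist_force"],s["torque"])
```

```text
80.35681048175137 [-4.72891416  0.68007997  7.18874439] [0.28801164 0.74812693 1.40128993]
```

Request:
{"fn": "apply_moves", "kwargs": {"steps": [[[0, 0, 0, 0.015], [0, 0, 0, 0.015], [0, 0, 0, 0]]]}}

```text
time: 8.4
position: [0.5303, -0.1867, 0.1267]
eef_rot: [0.774, 0.634, -0.002, 0.0]
wrist_force: [-5.3, -0.4, 8.4]
opening: 0.133
grip_force: 82.9
```

Run:
```python
from h import *
s=ctrl.get_state();q=s["eef_rot"];print(np.degrees(2*np.arctan2(q[1],q[0])),s["wrist_force"],s["torque"])
```

```text
78.62822424965704 [-5.29333601 -0.37989671  8.37534321] [-0.12898454  0.90796906  1.1407326 ]
```

Torque jumped from 0.09 to 1.4 N m, so the lever is at its stop. I'll back the turn off slightly, release and retreat upward.

Request:
{"fn": "apply_moves", "kwargs": {"steps": [[[0, 0, 0, -0.03], [0, 0, 0, 0], [0, 0, 0, 0]]]}}

```text
time: 8.65
position: [0.5303, -0.1864, 0.1266]
eef_rot: [0.764, 0.645, -0.001, -0.0]
wrist_force: [-5.2, -0.3, 7.1]
opening: 0.131
grip_force: 65.4
```

Request:
{"fn": "apply_moves", "kwargs": {"steps": [[[0, 0, 0, 0], [0, 0, 0, 0], [0, 0, 0, 0], [0, 0, 0, 0], [0, 0, 0, 0], [0, 0, 0, 0], [0, 0, 0, 0], [0, 0, 0, 0], [0, 0, 0, 0], [0, 0, 0, 0], [0, 0, -15, 0], [0, 0, -20, 0], [0, 0, -20, 0], [0, 0, -20, 0], [0, 0, -20, 0], [0, 0, -20, 0], [0, 0, -20, 0], [0, 0, 0, 0], [0, 0, 0, 0]]], "claw": 100}}

```text
time: 10.23
position: [0.5323, -0.1861, 0.2624]
eef_rot: [0.765, 0.645, 0.001, 0.001]
wrist_force: [0.5, 0.6, -0.4]
opening: 1.0
grip_force: 0.0
```

Run:
```python
from h import *
c=camera("wrist"); d=camera("side")
A=c["image"][60:360,100:480]; B=cv2.resize(d["image"][220:360,300:470],(364,300),interpolation=cv2.INTER_CUBIC)
cv2.imwrite("pics/end.png",np.hstack([A,B])[:,:,::-1])
print(ctrl.get_state()["position"],ctrl.get_state()["wrist_force"])
```

```text
[ 0.53130482 -0.18559029  0.26039079] [ 0.5412452  -0.0788602   0.25032299]
```

View pics/end.png

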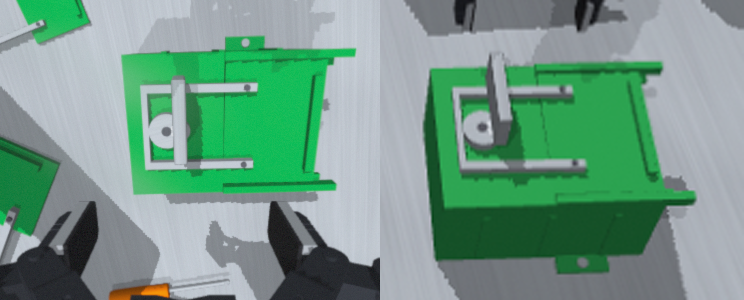

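The picture shows the lever bar (180,120 in the wrist crop) parallel to the joint line. The gap at (225,130) is closed to a hairline, and the gripper is clear.

```bash
python3 -c "
from workcell import ctrl
print(ctrl.sign_off())"
```

```text
the job is handed in; nothing more can be done
None
```

The gapped caddy's lever is turned clockwise to its stop and its door looks shut. The gripper has let go and is clear, the other caddy was not touched, and the job is handed in (no verdict was shown).

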